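Tidy the model bench onto its silhouette plates

TASK

Tidy the model-maker's bench: put the paint jar, the roll of masking tape, the sanding block and the aluminium angle block each onto the white plate that bears its own black silhouette, resting flat with the jar upright, covering the silhouette and turned as it is. Leave the brush pot and the wooden model car where they stand, and let everything go.

Things in the scene. Friction and masses are not known exactly. Their poses are not given: they have to be found in the camera images.
- jar: Closed paint jar, round, 38 mm in diameter and 56 mm tall, paper label, black cap; about 90 g; stands upright. Origin at the centre of its underside, z up the jar. Grip across the diameter from above.
- tape: Roll of tan masking tape lying flat: ring of outer diameter 56 mm, bore 38 mm, 30 mm tall; about 50 g. Origin at the centre of its underside, z up along the bore. Can be gripped from above across the outer diameter.
- sander: Dark wooden sanding block with a grey abrasive underside, 85 mm (x) x 38 mm (y) x 30 mm tall (z up); about 80 g. Origin at the centre of its underside. Grip across y. The two ends are alike.
- angle: L-shaped bare aluminium angle block, 22 mm tall, arms 18 mm wide; about 130 g, lying flat, z up. Origin on the underside at the middle of the long arm. The long arm runs along x from -40 to +40 mm, y from -9 to +9 mm. The short arm stands off its +x end: x from +22 to +40 mm, reaching to y = +46 mm. Grip the long arm across y (18 mm), near x = -8 mm, clear of the short arm.
- pad_jar: Fixed white plate, 105 (x) x 85 (y) x 5 mm thick, lying on the bench; origin at the centre of its underside, z up. Its black silhouette is a plain filled disc 38 mm across at its centre: place of the paint jar.
- pad_tape: Fixed white plate, 105 (x) x 85 (y) x 5 mm thick, lying on the bench; origin at the centre of its underside, z up. Its black silhouette is a ring, 56 mm outside and 38 mm inside, at its centre: place of the tape roll.
- pad_sander: Fixed white plate, 105 (x) x 85 (y) x 5 mm thick, lying on the bench; origin at the centre of its underside, z up. Its black silhouette is a rectangle 85 mm (along x) x 38 mm (along y) at its centre: place of the sanding block, either end first.
- pad_angle: Fixed white plate, 105 (x) x 85 (y) x 5 mm thick, lying on the bench; origin at the centre of its underside, z up. Its black silhouette is an L as the angle block looks from above: long arm along x from -40 to +40 mm, y from -27.5 to -9.5 mm; short arm at x from +22 to +40 mm, reaching to y = +27.5 mm. With the angle block on it, the block's x and y axes point as the plate's do and its origin lies at x = 0, y = -18.5 mm, z = +5 mm of the plate.
- brush_pot: Round steel pot 48 mm across and 85 mm tall holding three upright brushes, 160 mm tall in all; loose, not to be disturbed. Origin at the centre of its underside.
- model_car: Small pale wooden model car, 66 x 34 x 35 mm tall, with black wheels; loose, not to be disturbed. Origin at the bench under its middle, x along its length. (Also about, within the same row and not listed: a white glue bottle 40 mm across and 110 mm tall.)
Things that resemble listed ones, but are neither listed nor needed, are in the scene too. There is more than one size of the jar; the job needs the middle-sized.

How it is judged (in metres and radians):
At the end, for the whole second after the job is handed in: Each thing rests released and still on its own plate, upright or flat (0.1 rad), within 12 mm of its silhouette (angle block: along each plate axis); sanding block and angle block turned as their silhouettes within 0.22 rad, the angle block the right way round (z of jar in the frame of pad_jar between 0.001 and 0.01 m and angle between each of jar, tape, sander, angle's own z axis and vertical below 0.1 rad and linear speed of each of jar, tape, sander, angle below 0.02 m/s and angular speed of each of jar, tape, sander, angle below 0.2 rad/s and horizontal distance between jar and pad_jar below 0.012 m and z of tape in the frame of pad_tape between 0.001 and 0.01 m and horizontal distance between tape and pad_tape below 0.012 m and z of sander in the frame of pad_sander between 0.001 and 0.01 m and horizontal distance between sander and pad_sander below 0.012 m and angle between the x axis of sander and the x axis of pad_sander, either way round below 0.22 rad and z of angle in the frame of pad_angle between 0.001 and 0.01 m and x of angle in the frame of pad_angle between -0.012 and 0.012 m and y of angle in the frame of pad_angle between -0.0305 and -0.0065 m and y of pad_angle in the frame of angle above 0 m and angle between the x axis of angle and the x axis of pad_angle, either way round below 0.22 rad); the robot touches nothing.
It fails at once if the brush pot is shifted by more than 30 mm or tipped (distance of brush_pot from where it was at the start of the episode above 0.03 m or angle between brush_pot's own z axis and vertical above 0.5 rad).
It fails at once if the model car is shifted by more than 30 mm or tipped (distance of model_car from where it was at the start of the episode above 0.03 m or angle between model_car's own z axis and vertical above 0.5 rad).
It also fails if it takes over 118 s, if anything falls off the work surface, if the arm or the gripper's body presses on something with over 40 N, if the wrist force passes 120 N, or if a joint passes its speed limit or range.

ROBOT

A 6-joint arm with a two-finger parallel gripper is mounted at the origin on the work surface. World frame = base frame: x ahead of the robot, y to its left, z up, the work surface at z = 0. Lengths are in m, angles in degrees, forces in N, time in s.
With the tool pointing down it reaches from about 0.375 to 0.9 m from the base axis. Payload 3.1 kg.
Tool frame: the origin (TCP) lies on the centre line of the jaws, within the pads' length; the fingertips stand 25 mm ahead of it and the grasp point (between the pads) lies 6 mm ahead of it; z points along the fingers, y is the line along which they close (so a half turn about z gives the same grasp; the last joint's range is limited). The gripper opens to 87 mm and grips with 3 to 60 N. Pads are 19 mm wide; open, the fingers measure 117 mm over their backs; the gripper's body (75 mm by 190 mm) begins 51 mm behind the grasp point.
Start: joints at [64.716, 30.224, 82.088, -0, 67.689, -10.227], TCP at [0.162, 0.604, 0.248] pointing down, gripper open.
Joint ranges: [-176.69, 176.69], [-43.24, 126.21], [12.49, 139.97], [-82, 262], [0, 151.66], [-163.58, 163.58]. Speed limits (degrees/s): [159.86, 159.86, 180, 180, 180, 180].

INTERFACE

Orientations are given as a 3x3 rotation matrix whose columns are the frame's x, y, z axes.
In Python, from rig import bot, cams, models gives the robot as it stands. The module is installed in compiled form; this text tells all that it offers.
- The arm moves only by the shell command python3 -m handwheel 'ROWS' [OPENING]. ROWS is JSON, a list of rows, each a list of 6 numbers: the shift along the world's x, y, z each as a share of 1 m, from -1 to 1, then the turn, a rotation vector about the world's x, y, z each as a share of 2 rad, from -1 to 1. In form: [[dx, dy, dz, wx, wy, wz], ...]. A call has exactly 8 rows; each row is the pose to reach, as a shift and turn from the pose commanded when the call began; what a row does not reach only later rows make up. A row lasts 1/12 s, in which the tool goes at most 41.7 mm and 7.16 degrees, less where a joint would pass 70% of its speed; a pose out of reach is approached as far as the arm can. A call with a number of a shift or a turn outside -1 to 1 is refused whole. A call with a gripper value outside its range is refused whole. OPENING is the opening, from -1 (shut) to 1 (fully open), so that 0 is half open, set as the call begins (- or left out, the last holds). The fingers move at their own pace and stop on an object; the grip force is fixed at half the most. Time passes only in rows, so rows that repeat a pose let the fingers close, or fill a call up. It gives the time, the measured TCP pose, the force, the opening and the grip force at its end, in the units of the state.
- bot.read_state(): the state, without advancing time (a new reading comes with each control period).
- cams.capture(name): name is "scene" or "top" or "wrist"; returns (picture, depth): 480x640x3 uint8, blue, green, red; 480x640 float32, m along the optical axis (not along the pixel's ray), 0 where there is no reading.
- cams.calibration(name): a dict with "mtx" (3x3 intrinsics, pixels), "dist_coeffs" ([k1, k2, p1, p2, k3] as OpenCV has them; the pictures are not rectified), "R" (3x3) and "t" (3): a world point X has camera coordinates R X + t; the wrist camera has in their place "tool_from_camera" (4x4, takes a point from camera to tool coordinates, whose origin is the TCP and whose axes are the flange's). Camera axes: x right, y down, z forward; pixel columns grow to the right and rows downward; lengths in m; the calibration is good to about 2 mm. A picture is of the moment at which its call begins: read the wrist's pose just before it. calibration takes no time and is no camera call.
- bot.hand_in(): hands the job in; it is judged then, once.
Trained networks look in the newest picture that a camera, given by its name, has taken for a name from the list of things; names that differ only in an ending like _2 or _b are one class to them, and where a whole thing is asked for, a point or a joint stands for the part that bears it (a point fixed in the world has none). Each returns a list of dicts, best first, with "conf" (0 to 1); they miss things now and then, are a little off and sometimes report something else, mostly with a low value. They report only what shows in the picture. A call takes as long as a camera call. They do not tell look-alikes from the thing itself.
- models.spot_in(query, camera): "position" ([column, row] in pixels, amid what is visible of it).
- models.tip_of(query, camera): "position" ([column, row] in pixels: a listed point, or the origin of a listed thing).
The state is a dict: "time_s": time; "joint_positions": joint angles; "qvel": joint speeds; "tau": joint torques, N m; "position": TCP position; "tcp_rot": TCP orientation; "force": force on the tool from outside, world axes, zero at the start; "moment": the same for the moment, N m; "opening": opening from 0.0 (shut) to 1.0 (fully open); "grasp_force": force on a finger pad.
Only numpy, scipy, OpenCV 4.12 (cv2) and the standard library are available. Lean on these libraries where they do the work, as an engineer would, in place of code of your own. Each camera call takes 0.05 s, during which the arm holds its last target. There are 200 camera calls.

## Working session

There is one attempt and no reset: what is moved stays moved. The work goes in short steps, Python scripts to look and compute and a shell command to move; the robot and the scene stay as the last step left them, time stands still between calls to the robot, and variables do not carry over. Pictures are saved under pics/ and viewed, at most 14 in all, crops included, and the job is handed in when it is done.

```bash
mkdir -p pics
cat > h.py <<'E'
import numpy as np, cv2
from rig import bot,cams,models
def cal(n):
    c=cams.calibration(n);K=np.array(c["mtx"]);D=np.array(c["dist_coeffs"])
    if n=="wrist":
        s=bot.read_state();T=np.eye(4);T[:3,:3]=s["tcp_rot"];T[:3,3]=s["position"]
        T=T@np.array(c["tool_from_camera"]);R=T[:3,:3];o=T[:3,3]
    else:
        R=np.array(c["R"]).T;o=-R@np.array(c["t"])
    return K,D,R,o
def ray(px,C,z):
    K,D,R,o=C
    p=cv2.undistortPoints(np.array(px,float).reshape(-1,1,2),K,D).reshape(-1,2)
    d=np.c_[p,np.ones(len(p))]@R.T
    return o+d*((z-o[2])/d[:,2])[:,None]
E
python3 - <<'E'
from h import *
print(bot.read_state())
for n in ["scene","top"]:
    im,d=cams.capture(n);cv2.imwrite(f"pics/{n}0.png",im);np.save(n+"d.npy",d);print(n,cal(n)[3],cal(n)[2])
    for q in ["jar","tape","sander","angle","pad_jar","pad_tape","pad_sander","pad_angle","brush_pot","model_car"]:
        r=models.tip_of(q,n);print(q,[(np.round(x["position"]),round(x["conf"],2),np.round(ray(x["position"],cal(n),0.005 if 'pad' in q else 0),3)[0][:2]) for x in r[:5]])
E
```

```text
{'time_s': 0.0, 'joint_positions': array([ 6.47157709e+01,  3.02791308e+01,  8.21579991e+01, -5.80272255e-04,
        6.76892320e+01, -1.02279255e+01]), 'qvel': array([0.02968268, 0.04296519, 0.01867444, 0.09473404, 0.04978837,
       0.01839224]), 'tau': array([-6.64363452e-04, -4.40042996e+01, -1.76592672e+01,  6.32340624e-02,
        5.82202524e-02, -1.55832513e-04]), 'position': array([0.16203406, 0.60291072, 0.24656087]), 'tcp_rot': array([[-9.65671846e-01,  2.59763383e-01, -9.33486168e-04],
       [ 2.59764779e-01,  9.65669854e-01, -1.99814996e-03],
       [ 3.82393260e-04, -2.17204399e-03, -9.99997568e-01]]), 'force': array([-0.14200819,  0.67429725, -0.69931889]), 'moment': array([ 0.02696947,  0.00813783, -0.01388904]), 'grasp_force': 0.0, 'opening': 1.0014554151428123}
scene [1.18766484 0.04184547 0.80232386] [[-0.07252421  0.76503686 -0.63988971]
 [ 0.99730901  0.04872909 -0.05477428]
 [-0.0107231  -0.64214024 -0.76651219]]
jar [(array([253., 290.]), 0.87, array([ 0.661, -0.129])), (array([292., 263.]), 0.71, array([ 0.587, -0.058])), (array([275., 318.]), 0.53, array([ 0.
[... 651 characters left out ...]

 [-0.9998657  -0.00600568  0.01524863]
 [-0.01451475 -0.10753099 -0.99409577]]
jar [(array([335., 224.]), 0.84, array([ 0.594, -0.053])), (array([370., 194.]), 0.65, array([ 0.664, -0.135]))]
tape [(array([138., 238.]), 0.56, array([0.558, 0.401]))]
sander [(array([491., 242.]), 0.69, array([ 0.556, -0.412]))]
angle [(array([177., 300.]), 0.58, array([0.419, 0.303]))]
pad_jar [(array([363., 277.]), 0.63, array([ 0.475, -0.116]))]
pad_tape [(array([264., 264.]), 0.57, array([0.502, 0.106]))]
pad_sander []
pad_angle [(array([369., 197.]), 0.38, array([ 0.655, -0.131]))]
brush_pot [(array([185., 198.]), 0.69, array([0.654, 0.294]))]
model_car [(array([307., 169.]), 0.9, array([0.722, 0.01 ]))]
```

View pics/scene0.png

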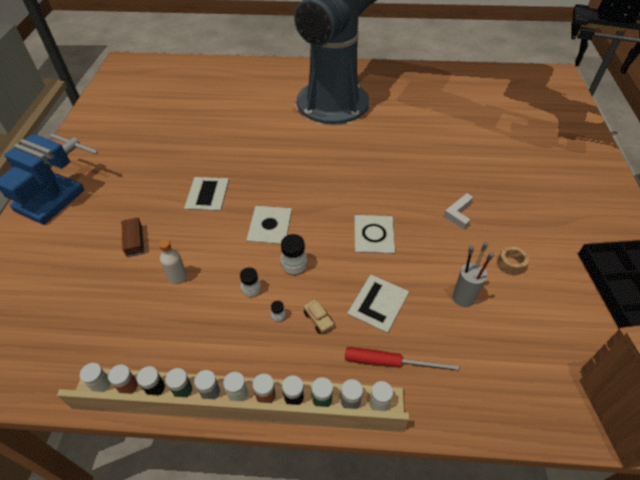

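View pics/top0.png

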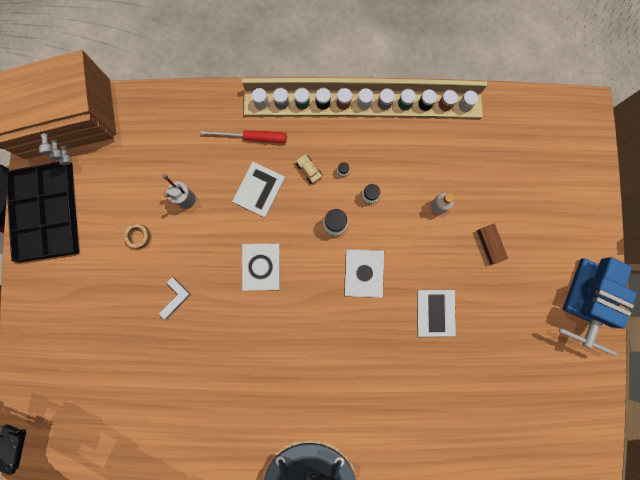

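The views show the medium jar (scene 250,283; top 371,194), with a bigger one (335,224) and a smaller one (344,170) near it. In the top view the tape is at (136,236), sander (491,244), angle (174,298). The pads are L (259,189), ring (261,267), disc (365,273) and rectangle (437,313).

```bash
cat > m.py <<'E'
from h import *
im=cv2.imread("pics/top0.png");C=cal("top");d=np.load("topd.npy")
hsv=cv2.cvtColor(im,cv2.COLOR_BGR2HSV);g=im.max(2).astype(int)
def meas(name,box,mask,z):
    x0,y0,x1,y1=box;m=np.zeros(g.shape,np.uint8);m[y0:y1,x0:x1]=mask[y0:y1,x0:x1]
    c=max(cv2.findContours(m,0,1)[0],key=cv2.contourArea)
    w=ray(c[:,0].astype(float),C,z)[:,:2]*1000
    (cx,cy),(a,b),t=cv2.minAreaRect(w.astype(np.float32))
    P=cv2.boxPoints(((cx,cy),(a,b),t))
    print(name,"c",round(cx,1),round(cy,1),"size+px",round(a,1),round(b,1),"ang",round(t,1),"corners",P.round().tolist())
    return w
S=hsv[...,1].astype(int)
white=((g>130)&(S<60)).astype(np.uint8)*255
dark=((g<75)).astype(np.uint8)*255
for n,b in dict(angle=(230,155,290,222),tape=(236,238,286,296),jar=(338,244,392,302),sander=(410,284,464,342)).items():
    meas("pad_"+n,b,white,.005); meas("  sil",(b[0]+5,b[1]+5,b[2]-5,b[3]-5),dark,.005)
meas("angle",(150,270,198,325),((S<70)&(g>110)).astype(np.uint8)*255,.022)
meas("tape",(115,215,160,258),((S<150)&(g>100)).astype(np.uint8)*255,.030)
meas("sander",(470,215,515,275),((g<100)|(S>185)).astype(np.uint8)*255,.030)
for b,z in (((355,178,388,212),.056),((318,205,352,240),.075),((335,160,352,180),.04)): meas("cap",b,(g<60).astype(np.uint8)*255,z)
# heights from depth
K,D,R,o=C
for n,p in dict(jarM=(371,191),jarL=(335,220),jarS=(344,169),glue=(448,198),car=(308,168),tape=(126,236),pot=(172,189)).items():
    pp=cv2.undistortPoints(np.array([[p]],float),K,D)[0,0];X=o+R@(np.array([*pp,1])*d[p[1],p[0]]);print(n,X.round(3))
crops=[cv2.resize(im[y:y+70,x:x+70],(350,350),interpolation=2) for x,y in((140,265),(105,205),(455,210),(335,160))]
cv2.imwrite("pics/crops.png",np.vstack([np.hstack(crops[:2]),np.hstack(crops[2:])])[:600])
E
python3 m.py
```

```text
pad_angle c 674.0 122.5 size+px 84.9 104.9 ang 64.4 corners [[608.0, 107.0], [703.0, 62.0], [740.0, 138.0], [645.0, 183.0]]
  sil c 674.8 121.8 size+px 51.0 76.1 ang 64.6 corners [[629.0, 115.0], [698.0, 82.0], [720.0, 129.0], [651.0, 161.0]]
pad_tape c 496.2 114.1 size+px 105.5 83.7 ang 1.1 corners [[443.0, 155.0], [444.0, 71.0], [550.0, 73.0], [548.0, 157.0]]
  sil c 497.3 115.1 size+px 49.6 49.8 ang 0.5 corners [[472.0, 140.0], [473.0, 90.0], [522.0, 90.0], [522.0, 140.0]]
pad_jar c 483.5 -118.7 size+px 84.9 105.4 ang 87.8 corners [[429.0, -159.0], [535.0, -163.0], [538.0, -78.0], [433.0, -74.0]]
  sil c 483.4 -120.0 size+px 31.9 32.7 ang 71.6 corners [[463.0, -130.0], [494.0, -140.0], [504.0, -110.0], [473.0, -100.0]]
pad_sander c 393.8 -282.2 size+px 84.3 103.2 ang 89.9 corners [[342.0, -324.0], [445.0, -324.0], [445.0, -240.0], [342.0, -240.0]]
  sil c 392.7 -282.1 size+px 34.2 78.4 ang 89.7 corners [[353.0, -299.0], [432.0, -299.0], [432.0, -265.0], [354.0, -265.0]]
angle c 422.9 320.0 size+px 54.8 79.8 ang 47.1 corners [[375.0, 327.0], [434.0, 273.0], [471.0, 313.0], [412.0, 367.0]]
tape c 561.3 394.6 size+px 96.1 106.8 ang 0.6 corners [[513.0, 447.0], [514.0, 341.0], [610.0, 342.0], [609.0, 448.0]]
sander c 541.4 -387.5 size+px 82.6 11.1 ang 20.7 corners [[501.0, -397.0], [505.0, -407.0], [582.0, -378.0], [578.0, -368.0]]
cap c 648.8 -123.7 size+px 29.7 11.0 ang 53.7 corners [[636.0, -132.0], [644.0, -139.0], [662.0, -115.0], [653.0, -109.0]]
cap c 577.5 -47.9 size+px 41.9 16.1 ang 74.7 corners [[564.0, -66.0], [580.0, -70.0], [591.0, -30.0], [575.0, -26.0]]
cap c 708.1 -67.5 size+px 20.0 10.2 ang 63.2 corners [[699.0, -74.0], [708.0, -79.0], [717.0, -61.0], [708.0, -56.0]]
jarM [ 0.66  -0.13   0.056]
jarL [ 0.592 -0.051  0.079]
jarS [ 0.426 -0.013  1.231]
glue [ 0.636 -0.287  0.111]
car [0.715 0.008 0.037]
tape [0.561 0.419 0.031]
pot [0.658 0.302 0.085]
```

View crops.

```bash
cat > d.py <<'E'
from h import *
C=cal("top");K,D,R,o=C;d=np.load("topd.npy")
v,u=np.mgrid[:480,:640];pp=cv2.undistortPoints(np.stack([u,v],-1).reshape(-1,1,2).astype(float),K,D).reshape(-1,2)
X=(o+(np.c_[pp,np.ones(len(pp))]*d.reshape(-1,1))@R.T).reshape(480,640,3)
for n,(x0,y0,x1,y1),z in (("angle",(150,270,198,325),.022),("tape",(115,215,160,258),.03),("sander",(470,215,515,275),.03),("jar",(355,178,388,212),.056),("jarL",(318,200,352,240),.078),("car",(290,150,325,190),.035)):
    m=np.zeros((480,640),np.uint8);m[y0:y1,x0:x1]=(X[y0:y1,x0:x1,2]>z-.008)*255*(d[y0:y1,x0:x1]>0)
    c=max(cv2.findContours(m,0,1)[0],key=cv2.contourArea);w=ray(c[:,0].astype(float),C,z)[:,:2]*1000
    r=cv2.minAreaRect(w.astype(np.float32));print(n,np.round(r[0],1),np.round(r[1],1),round(r[2],1))
E
python3 d.py
```

```text
angle [423.8 319.4] [56.3 81.2] 45.5
tape [562.2 396.8] [57.4 54.6] 65.1
sander [ 548.4 -407. ] [84.5 42.9] 21.5
jar [ 658.9 -131.4] [32.9 33.6] 89.6
jarL [592.2 -52. ] [47.4 44.8] 0.2
car [715.3   5.5] [34.2 23.9] 36.5
```

View pics/crops.png

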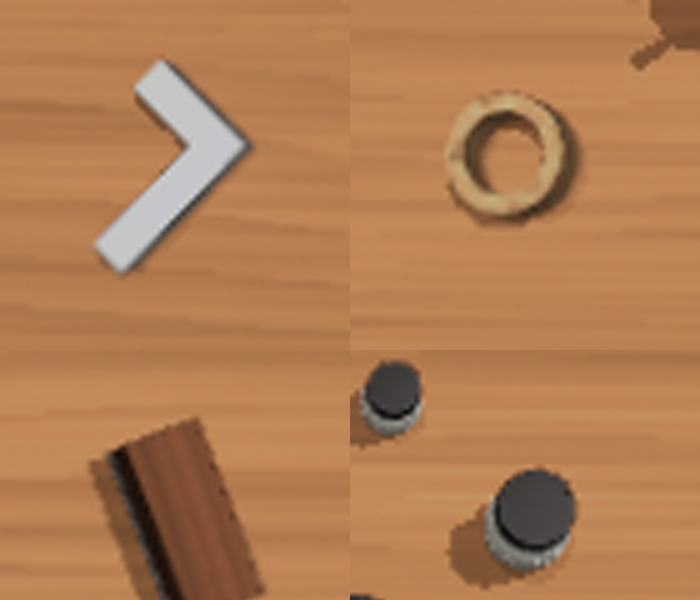

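The angle's corner points to robot-right, so its x axis is at about −43.5°, and the L plate's is at −25.5°. I'll move to the angle block first.

```bash
python3 -m handwheel '[[0.243,-0.292,-0.05,0,0,-0.249],[0.243,-0.292,-0.05,0,0,-0.249],[0.243,-0.292,-0.05,0,0,-0.249],[0.243,-0.292,-0.05,0,0,-0.249],[0.243,-0.292,-0.05,0,0,-0.249],[0.243,-0.292,-0.05,0,0,-0.249],[0.243,-0.292,-0.05,0,0,-0.249],[0.243,-0.292,-0.05,0,0,-0.249]]' 1
```

```text
time_s: 1.77
position: [0.3748, 0.348, 0.2041]
tcp_rot: [[-0.724, 0.689, 0.001], [0.689, 0.724, 0.0], [-0.0, 0.001, -1.0]]
force: [1.3, 0.2, 0.3]
opening: 1.003
grasp_force: 0.0
```

```bash
cat > w.py <<'E'
import sys
from h import *
C=cal("wrist");s=bot.read_state();im,d=cams.capture("wrist");np.save("wd.npy",d);cv2.imwrite(sys.argv[1],im)
print(s["time_s"],s["position"],C[3])
for q in sys.argv[2:]:
    z={'pad':.005}.get(q[:3],0.)
    print(q,[(np.round(x["position"]),round(x["conf"],2),np.round(ray(x["position"],C,z),3)[0][:2]) for x in models.tip_of(q,"wrist")[:3]])
E
python3 -m handwheel '[[0.03,-0.036,-0.004,0,0,0],[0.03,-0.036,-0.004,0,0,0],[0.03,-0.036,-0.004,0,0,0],[0.03,-0.036,-0.004,0,0,0],[0.03,-0.036,-0.004,0,0,0],[0.03,-0.036,-0.004,0,0,0],[0.03,-0.036,-0.004,0,0,0],[0.03,-0.036,-0.004,0,0,0]]'
python3 w.py pics/w1.png angle
```

```text
time_s: 2.43
position: [0.4029, 0.3145, 0.2002]
tcp_rot: [[-0.726, 0.688, 0.0], [0.688, 0.726, 0.0], [-0.0, 0.0, -1.0]]
force: [0.0, -0.6, 0.1]
opening: 0.997
grasp_force: 0.0
2.4333 [0.40290723 0.31449772 0.20019729] [0.35270225 0.36264931 0.33863644]
angle [(array([323., 227.]), 0.91, array([0.411, 0.307]))]
```

View pics/w1.png

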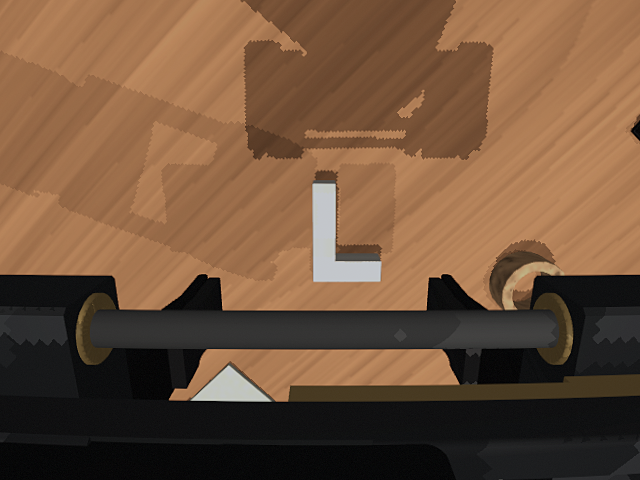

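The angle block at (323,227) is square to the image, so the yaw is right, and its origin matches my estimate to 1 mm.

```bash
python3 -m handwheel '[[0.001,-0.002,-0.04,0,0,0],[0.001,-0.002,-0.08,0,0,0],[0.001,-0.002,-0.12,0,0,0],[0.001,-0.002,-0.14,0,0,0],[0.001,-0.002,-0.155,0,0,0],[0.001,-0.002,-0.165,0,0,0],[0.001,-0.002,-0.171,0,0,0],[0.001,-0.002,-0.171,0,0,0]]'
python3 -m handwheel '[[0,0,0,0,0,0],[0,0,0,0,0,0],[0,0,0,0,0,0],[0,0,0,0,0,0],[0,0,0,0,0,0],[0,0,0,0,0,0],[0,0,0,0,0,0],[0,0,0,0,0,0]]' -1
```

```text
time_s: 3.2
position: [0.4044, 0.3115, 0.0283]
tcp_rot: [[-0.724, 0.689, -0.001], [0.689, 0.724, -0.001], [0.0, -0.001, -1.0]]
force: [-0.8, 0.8, 0.3]
opening: 1.0
grasp_force: 0.0
time_s: 3.87
position: [0.4048, 0.3115, 0.0292]
tcp_rot: [[-0.724, 0.689, 0.0], [0.689, 0.724, 0.0], [-0.0, 0.0, -1.0]]
force: [-0.4, 0.5, 0.2]
opening: 0.477
grasp_force: 0.0
```

```bash
python3 -m handwheel '[[0,0,0,0,0,0],[0,0,0,0,0,0],[0,0,0,0,0,0],[0,0,0,0,0,0],[0,0,0,0,0,0],[0,0,0,0,0,0],[0,0,0,0,0,0],[0,0,0.02,0,0,0]]'
python3 -m handwheel '[[0,0,0.03,0,0,0],[0,0,0.06,0,0,0],[0,0,0.09,0,0,0],[0.03,-0.02,0.11,0,0,0.05],[0.06,-0.05,0.11,0,0,0.08],[0.09,-0.075,0.11,0,0,0.1],[0.12,-0.1,0.11,0,0,0.13],[0.15,-0.12,0.11,0,0,0.157]]'
```

```text
time_s: 4.53
position: [0.4028, 0.3105, 0.0467]
tcp_rot: [[-0.724, 0.69, -0.006], [0.69, 0.724, -0.003], [0.002, -0.006, -1.0]]
force: [-0.3, 0.4, -1.9]
opening: 0.201
grasp_force: 30.0
time_s: 5.2
position: [0.5552, 0.1895, 0.159]
tcp_rot: [[-0.903, 0.43, -0.001], [0.43, 0.903, -0.001], [0.001, -0.001, -1.0]]
force: [0.3, 1.3, -0.6]
opening: 0.204
grasp_force: 30.0
```

```bash
python3 -m handwheel '[[0.03,-0.024,0,0,0,0],[0.06,-0.047,0,0,0,0],[0.09,-0.07,0,0,0,0],[0.104,-0.081,0,0,0,0],[0.104,-0.081,-0.03,0,0,0],[0.104,-0.081,-0.06,0,0,0],[0.104,-0.081,-0.085,0,0,0],[0.104,-0.081,-0.095,0,0,0]]'
python3 w.py pics/w2.png pad_angle angle
```

```text
time_s: 5.87
position: [0.6552, 0.1101, 0.0594]
tcp_rot: [[-0.902, 0.433, -0.009], [0.433, 0.902, -0.0], [0.008, -0.004, -1.0]]
force: [-0.5, -0.5, -1.5]
opening: 0.202
grasp_force: 30.0
5.8667 [0.65516162 0.11010289 0.05937602] [0.59402285 0.14053594 0.198384  ]
pad_angle [(array([364., 298.]), 0.96, array([0.675, 0.123]))]
angle [(array([322., 310.]), 0.94, array([0.674, 0.1  ]))]
```

View pics/w2.png

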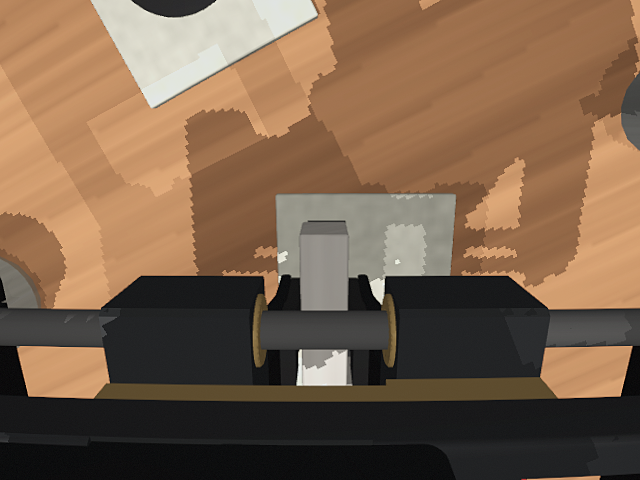

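The block is square to the L plate (near edge at row 195), and the plate centre agrees at (675,123) mm. Lowering.

```bash
python3 -m handwheel '[[0,0,-0.01,0,0,0],[0,0,-0.018,0,0,0],[0,0,-0.024,0,0,0],[0,0,-0.027,0,0,0],[0,0,-0.029,0,0,0],[0,0,-0.029,0,0,0],[0,0,-0.029,0,0,0],[0,0,-0.029,0,0,0]]'
python3 -m handwheel '[[0,0,0,0,0,0],[0,0,0,0,0,0],[0,0,0,0,0,0],[0,0,0,0,0,0],[0,0,0,0,0,0],[0,0,0,0,0,0],[0,0,0.005,0,0,0],[0,0,0.03,0,0,0]]' 0.1
```

```text
time_s: 6.68
position: [0.659, 0.1105, 0.0354]
tcp_rot: [[-0.902, 0.432, 0.001], [0.432, 0.902, -0.0], [-0.001, 0.0, -1.0]]
force: [0.3, -0.6, -2.1]
opening: 0.207
grasp_force: 30.0
time_s: 7.35
position: [0.6555, 0.1104, 0.0615]
tcp_rot: [[-0.902, 0.432, -0.009], [0.432, 0.902, -0.0], [0.008, -0.004, -1.0]]
force: [0.3, 0.9, 0.1]
opening: 0.544
grasp_force: 0.0
```

```bash
python3 -m handwheel '[[0,0,0.04,0,0,0],[0,0,0.08,0,0,0],[-0.02,0.0,0.115,0,0,0],[-0.05,0.01,0.14,0,0,-0.04],[-0.08,0.03,0.15,0,0,-0.08],[-0.11,0.055,0.15,0,0,-0.12],[-0.13,0.088,0.15,0,0,-0.16],[-0.14,0.125,0.15,0,0,-0.16]]' 1
python3 -m handwheel '[[0,0.04,0,0,0,0],[0,0.08,0,0,0,0],[0.01,0.11,0,0,0,0],[0.025,0.14,0,0,0,0],[0.043,0.162,0,0,0,0],[0.043,0.162,0,0,0,0],[0.043,0.162,-0.03,0,0,0],[0.043,0.162,-0.05,0,0,0]]' 1
python3 w.py pics/w3.png tape
```

```text
time_s: 8.02
position: [0.5153, 0.2355, 0.216]
tcp_rot: [[-0.717, 0.697, -0.002], [0.697, 0.717, -0.001], [0.001, -0.002, -1.0]]
force: [-0.1, -0.4, -1.2]
opening: 0.982
grasp_force: 0.0
time_s: 8.68
position: [0.5618, 0.3978, 0.1649]
tcp_rot: [[-0.721, 0.693, 0.001], [0.693, 0.721, 0.0], [-0.001, 0.001, -1.0]]
force: [-1.2, 0.4, -0.8]
opening: 1.002
grasp_force: 0.0
8.6833 [0.56182361 0.39782543 0.16492633] [0.51180087 0.44631722 0.30331343]
tape []
```

View pics/w3.png

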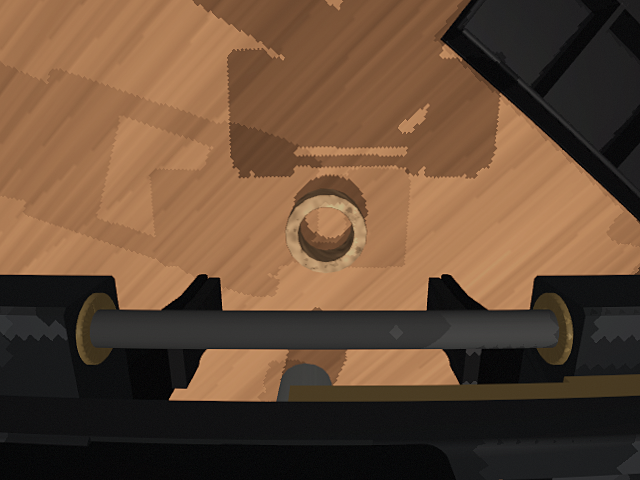

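The ring is at (327,232), almost on the jaw midline (col ~324). I'll check it along the other axis.

```bash
python3 -c "
from h import *
print(ray([[327,232]],cal('wrist'),.03))"
python3 -m handwheel '[[0,0,-0.04,0,0,0],[0,0,-0.075,0,0,0],[0,0,-0.075,0,0,0],[0,0,-0.075,0,0,0],[0,0,-0.075,0,0,0],[0,0,-0.075,0,0,0],[0,0,-0.075,0,0,0],[0,0,-0.075,0,0,0]]'
```

```text
[[0.55777283 0.39852487 0.03      ]]
time_s: 9.45
position: [0.5629, 0.3981, 0.0925]
tcp_rot: [[-0.72, 0.694, 0.004], [0.694, 0.72, 0.002], [-0.001, 0.004, -1.0]]
force: [-0.1, -0.7, -0.3]
opening: 1.001
grasp_force: 0.0
```

```bash
python3 -m handwheel '[[-0.003,0,-0.02,0,0,0],[-0.003,0,-0.04,0,0,0],[-0.003,0,-0.052,0,0,0],[-0.003,0,-0.059,0,0,0],[-0.003,0,-0.059,0,0,0],[-0.003,0,-0.059,0,0,0],[-0.003,0,-0.059,0,0,0],[-0.003,0,-0.059,0,0,0]]'
python3 -m handwheel '[[0,0,0,0,0,0],[0,0,0,0,0,0],[0,0,0,0,0,0],[0,0,0,0,0,0],[0,0,0,0,0,0],[0,0,0,0,0,0],[0,0,0,0,0,0],[0,0,0,0,0,0]]' -1
```

```text
time_s: 10.12
position: [0.5596, 0.3979, 0.0323]
tcp_rot: [[-0.72, 0.694, 0.002], [0.694, 0.72, 0.001], [-0.001, 0.002, -1.0]]
force: [-0.8, 0.1, 0.0]
opening: 1.002
grasp_force: 0.0
time_s: 10.78
position: [0.559, 0.3977, 0.0312]
tcp_rot: [[-0.72, 0.694, 0.001], [0.694, 0.72, 0.0], [-0.0, 0.001, -1.0]]
force: [1.2, 0.1, 0.8]
opening: 0.642
grasp_force: 30.0
```

```bash
python3 -m handwheel '[[0,0,0.03,0,0,0],[0,0,0.06,0,0,0],[0,0,0.09,0,0,0],[-0.006,-0.02,0.11,0,0,0],[-0.014,-0.055,0.11,0,0,0],[-0.021,-0.09,0.11,0,0,0],[-0.029,-0.125,0.11,0,0,0],[-0.036,-0.16,0.11,0,0,0]]'
python3 -m handwheel '[[-0.007,-0.035,0,0,0,0],[-0.014,-0.07,0,0,0,0],[-0.021,-0.1,0,0,0,0],[-0.026,-0.123,0,0,0,0],[-0.026,-0.123,-0.03,0,0,0],[-0.026,-0.123,-0.06,0,0,0],[-0.026,-0.123,-0.08,0,0,0],[-0.026,-0.123,-0.09,0,0,0]]'
python3 w.py pics/w4.png pad_tape tape
```

```text
time_s: 11.45
position: [0.5216, 0.2362, 0.1412]
tcp_rot: [[-0.721, 0.693, -0.0], [0.693, 0.721, -0.0], [0.0, -0.001, -1.0]]
force: [0.2, -1.1, -0.2]
opening: 0.641
grasp_force: 30.0
time_s: 12.12
position: [0.4952, 0.1141, 0.0489]
tcp_rot: [[-0.72, 0.694, -0.004], [0.694, 0.72, -0.0], [0.003, -0.003, -1.0]]
force: [-0.5, 0.6, -0.1]
opening: 0.644
grasp_force: 30.0
12.1167 [0.49522379 0.11407106 0.04886825] [0.4460621  0.16270764 0.18751732]
pad_tape [(array([325., 280.]), 0.8, array([0.495, 0.115]))]
tape []
```

View pics/w4.png

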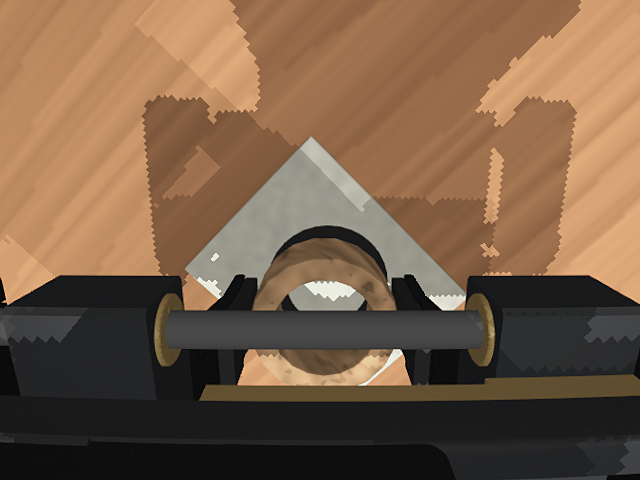

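The held ring sits centred over the silhouette (around 330,260). Lower and release.

```bash
python3 -m handwheel '[[0.001,0,-0.006,0,0,0],[0.001,0,-0.01,0,0,0],[0.001,0,-0.013,0,0,0],[0.001,0,-0.0145,0,0,0],[0.001,0,-0.0145,0,0,0],[0.001,0,-0.0145,0,0,0],[0.001,0,-0.0145,0,0,0],[0.001,0,-0.0145,0,0,0]]'
python3 -m handwheel '[[0,0,0,0,0,0],[0,0,0,0,0,0],[0,0,0,0,0,0],[0,0,0,0,0,0],[0,0,0,0,0,0],[0,0,0,0,0,0],[0,0,0.02,0,0,0],[0,0,0.05,0,0,0]]' 1
```

```text
time_s: 12.93
position: [0.4979, 0.1145, 0.0368]
tcp_rot: [[-0.72, 0.694, 0.0], [0.694, 0.72, 0.0], [-0.0, 0.0, -1.0]]
force: [-0.1, 0.3, -1.6]
opening: 0.644
grasp_force: 30.0
time_s: 13.6
position: [0.4957, 0.1144, 0.0848]
tcp_rot: [[-0.72, 0.694, -0.007], [0.694, 0.72, -0.0], [0.005, -0.005, -1.0]]
force: [-0.4, 0.5, 0.9]
opening: 0.994
grasp_force: 0.0
```

```bash
python3 -m handwheel '[[0,0,0.04,0,0,0],[0,0,0.08,0,0,-0.05],[0.01,-0.02,0.11,0,0,-0.1],[0.03,-0.05,0.11,0,0,-0.16],[0.05,-0.08,0.11,0,0,-0.22],[0.07,-0.11,0.11,0,0,-0.28],[0.09,-0.14,0.11,0,0,-0.34],[0.11,-0.17,0.11,0,0,-0.384]]'
python3 -m handwheel '[[0.02,-0.03,0,0,0,0],[0.04,-0.055,0,0,0,0],[0.053,-0.077,0,0,0,0],[0.053,-0.077,0,0,0,0],[0.053,-0.077,0,0,0,0],[0.053,-0.077,0,0,0,0],[0.053,-0.077,0,0,0,0],[0.053,-0.077,0,0,0,0]]'
python3 w.py pics/w5.png jar
```

```text
time_s: 14.27
position: [0.6082, -0.0569, 0.1967]
tcp_rot: [[-0.03, 1.0, -0.0], [1.0, 0.03, 0.0], [0.0, -0.0, -1.0]]
force: [0.5, 0.5, 0.6]
opening: 1.001
grasp_force: 0.0
time_s: 14.93
position: [0.66, -0.1311, 0.1965]
tcp_rot: [[-0.037, 0.999, -0.001], [0.999, 0.037, 0.001], [0.001, -0.001, -1.0]]
force: [0.9, -0.3, 0.3]
opening: 1.001
grasp_force: 0.0
14.9333 [ 0.65996435 -0.13105337  0.19653921] [ 0.65778036 -0.06130978  0.3350206 ]
jar [(array([244., 120.]), 0.97, array([ 0.594, -0.057])), (array([399., 144.]), 0.83, array([ 0.717, -0.071])), (array([321., 220.]), 0.59, array([ 0.658, -0.135]))]
```

View pics/w5.png

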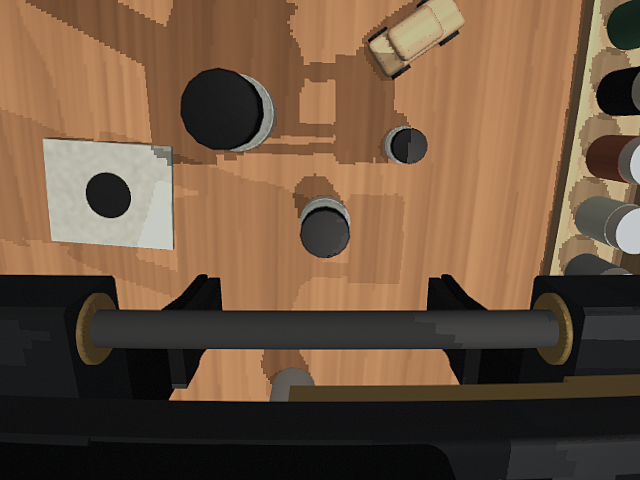

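The medium jar is at (325,231), between the jaw lines, with the big jar (222,108) and the small one (405,146) clear of the fingers.

```bash
python3 -m handwheel '[[-0.001,-0.002,-0.04,0,0,0],[-0.001,-0.002,-0.08,0,0,0],[-0.001,-0.002,-0.11,0,0,0],[-0.001,-0.002,-0.13,0,0,0],[-0.001,-0.002,-0.145,0,0,0],[-0.001,-0.002,-0.1545,0,0,0],[-0.001,-0.002,-0.1545,0,0,0],[-0.001,-0.002,-0.1545,0,0,0]]'
python3 -m handwheel '[[0,0,0,0,0,0],[0,0,0,0,0,0],[0,0,0,0,0,0],[0,0,0,0,0,0],[0,0,0,0,0,0],[0,0,0,0,0,0],[0,0,0,0,0,0],[0,0,0,0,0,0]]' -1
python3 -m handwheel '[[0,0,0,0,0,0],[0,0,0,0,0,0],[0,0,0,0,0,0],[0,0,0,0,0,0],[0,0,0.03,0,0,0],[0,0,0.06,0,0,0],[0,0,0.09,0,0,0],[0,0,0.12,0,0,0]]'
```

```text
time_s: 15.7
position: [0.6599, -0.1342, 0.0422]
tcp_rot: [[-0.036, 0.999, -0.0], [0.999, 0.036, 0.0], [0.0, -0.0, -1.0]]
force: [0.8, 0.8, 0.3]
opening: 1.003
grasp_force: 0.0
time_s: 16.37
position: [0.6597, -0.1345, 0.042]
tcp_rot: [[-0.036, 0.999, -0.0], [0.999, 0.036, 0.0], [0.0, -0.0, -1.0]]
force: [0.4, -0.1, 0.6]
opening: 0.475
grasp_force: 0.0
time_s: 17.03
position: [0.6592, -0.1343, 0.1627]
tcp_rot: [[-0.036, 0.999, -0.001], [0.999, 0.036, 0.001], [0.001, -0.001, -1.0]]
force: [1.9, -0.2, -0.2]
opening: 0.423
grasp_force: 30.0
```

```bash
python3 -m handwheel '[[-0.03,0.003,0,0,0,0],[-0.065,0.006,0,0,0,0],[-0.1,0.009,0,0,0,0],[-0.135,0.012,0,0,0,0],[-0.165,0.014,0,0,0,0],[-0.176,0.0155,0,0,0,0],[-0.176,0.0155,-0.03,0,0,0],[-0.176,0.0155,-0.06,0,0,0]]'
python3 -m handwheel '[[0,0,-0.02,0,0,0],[0,0,-0.035,0,0,0],[0,0,-0.046,0,0,0],[0,0,-0.051,0,0,0],[0,0,-0.0535,0,0,0],[0,0,-0.0545,0,0,0],[0,0,-0.0545,0,0,0],[0,0,-0.0545,0,0,0]]'
```

```text
time_s: 17.7
position: [0.4843, -0.1196, 0.1033]
tcp_rot: [[-0.035, 0.999, 0.005], [0.999, 0.035, -0.003], [-0.003, 0.005, -1.0]]
force: [0.8, -0.6, -0.3]
opening: 0.417
grasp_force: 30.0
time_s: 18.37
position: [0.4842, -0.1192, 0.0482]
tcp_rot: [[-0.036, 0.999, 0.001], [0.999, 0.036, -0.001], [-0.001, 0.001, -1.0]]
force: [-0.9, 1.0, -1.1]
opening: 0.419
grasp_force: 30.0
```

```bash
python3 -m handwheel '[[0,0,0,0,0,0],[0,0,0,0,0,0],[0,0,0,0,0,0],[0,0,0,0,0,0],[0,0,0,0,0,0],[0,0,0.02,0,0,0],[0,0,0.05,0,0,0],[0,0,0.09,0,0,0]]' 1
```

```text
time_s: 19.03
position: [0.482, -0.1183, 0.1365]
tcp_rot: [[-0.036, 0.999, -0.006], [0.999, 0.036, 0.003], [0.003, -0.006, -1.0]]
force: [1.1, 0.0, 0.4]
opening: 0.934
grasp_force: 0.0
```

```bash
python3 -m handwheel '[[0,0,0.03,0,0,-0.06],[0,-0.03,0.06,0,0,-0.12],[0,-0.06,0.06,0,0,-0.18],[0,-0.09,0.06,0,0,-0.24],[0,-0.12,0.06,0,0,-0.3],[0.0,-0.15,0.06,0,0,-0.36],[0.01,-0.18,0.06,0,0,-0.42],[0.02,-0.21,0.06,0,0,-0.48]]'
python3 -m handwheel '[[0.015,-0.03,0,0,0,-0.06],[0.03,-0.055,0,0,0,-0.12],[0.045,-0.08,0,0,0,-0.135],[0.045,-0.08,0,0,0,-0.135],[0.045,-0.08,0,0,0,-0.135],[0.045,-0.08,0,0,0,-0.135],[0.045,-0.08,0,0,0,-0.135],[0.045,-0.08,0,0,0,-0.135]]'
python3 w.py pics/w6.png sander
```

```text
time_s: 19.7
position: [0.5031, -0.3302, 0.1976]
tcp_rot: [[0.802, 0.597, -0.001], [0.597, -0.802, 0.001], [-0.0, -0.001, -1.0]]
force: [0.2, -0.2, -0.2]
opening: 0.998
grasp_force: 0.0
time_s: 20.37
position: [0.5482, -0.4076, 0.1975]
tcp_rot: [[0.929, 0.369, -0.001], [0.369, -0.929, 0.001], [-0.0, -0.001, -1.0]]
force: [0.1, 0.5, -0.6]
opening: 1.004
grasp_force: 0.0
20.3667 [ 0.54819933 -0.40755897  0.19753766] [ 0.61320731 -0.38170759  0.33594402]
sander [(array([326., 212.]), 0.81, array([ 0.552, -0.408]))]
```

View pics/w6.png

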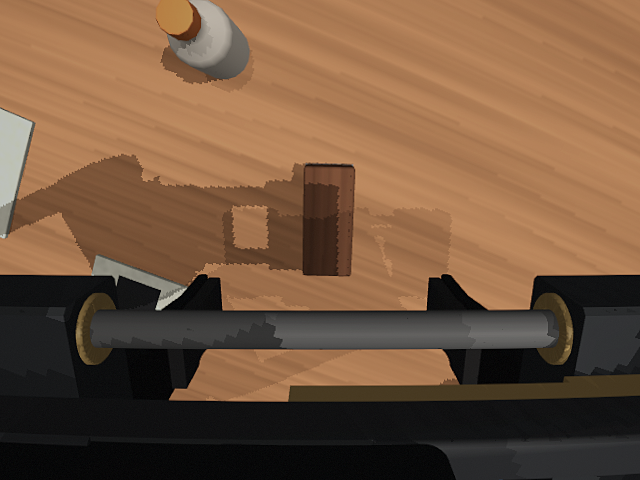

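The sander at (329,220) is upright in the image, so the yaw is right, and it is centred in the jaws.

```bash
python3 -m handwheel '[[0.002,0,-0.04,0,0,0],[0.002,0,-0.08,0,0,0],[0.002,0,-0.115,0,0,0],[0.002,0,-0.14,0,0,0],[0.002,0,-0.156,0,0,0],[0.002,0,-0.1645,0,0,0],[0.002,0,-0.1645,0,0,0],[0.002,0,-0.1645,0,0,0]]'
python3 -m handwheel '[[0,0,0,0,0,0],[0,0,0,0,0,0],[0,0,0,0,0,0],[0,0,0,0,0,0],[0,0,0,0,0,0],[0,0,0,0,0,0],[0,0,0,0,0,0],[0,0,0,0,0,0]]' -1
python3 -m handwheel '[[0,0,0,0,0,0],[0,0,0,0,0,0],[0,0,0,0,0,0],[0,0,0.02,0,0,0],[0,0,0.05,0,0,0],[0,0,0.08,0,0,-0.06],[-0.03,0.025,0.1,0,0,-0.12],[-0.06,0.05,0.1,0,0,-0.188]]'
```

```text
time_s: 21.13
position: [0.5511, -0.4091, 0.0335]
tcp_rot: [[0.93, 0.368, 0.0], [0.368, -0.93, -0.0], [0.0, 0.001, -1.0]]
force: [0.6, 0.7, 1.0]
opening: 1.003
grasp_force: 0.0
time_s: 21.8
position: [0.5507, -0.409, 0.0331]
tcp_rot: [[0.93, 0.368, -0.0], [0.368, -0.93, 0.0], [-0.0, -0.0, -1.0]]
force: [-0.4, 0.4, -0.9]
opening: 0.48
grasp_force: 0.0
time_s: 22.47
position: [0.4943, -0.3629, 0.1377]
tcp_rot: [[1.0, 0.006, 0.01], [0.006, -1.0, -0.01], [0.01, 0.01, -1.0]]
force: [-0.0, -0.4, -0.9]
opening: 0.434
grasp_force: 30.0
```

```bash
python3 -m handwheel '[[-0.03,0.024,0,0,0,0],[-0.06,0.048,0,0,0,0],[-0.09,0.07,0,0,0,0],[-0.097,0.077,0,0,0,0],[-0.097,0.077,-0.03,0,0,0],[-0.097,0.077,-0.05,0,0,0],[-0.097,0.077,-0.065,0,0,0],[-0.097,0.077,-0.075,0,0,0]]'
python3 -m handwheel '[[0,0,-0.008,0,0,0],[0,0,-0.014,0,0,0],[0,0,-0.018,0,0,0],[0,0,-0.0195,0,0,0],[0,0,-0.0195,0,0,0],[0,0,-0.0195,0,0,0],[0,0,-0.0195,0,0,0],[0,0,-0.0195,0,0,0]]'
```

```text
time_s: 23.13
position: [0.3936, -0.2819, 0.0568]
tcp_rot: [[1.0, 0.012, -0.001], [0.012, -1.0, 0.001], [-0.001, -0.001, -1.0]]
force: [0.4, 0.9, -0.2]
opening: 0.437
grasp_force: 30.0
time_s: 23.8
position: [0.394, -0.2822, 0.039]
tcp_rot: [[1.0, 0.012, 0.001], [0.012, -1.0, -0.001], [0.001, 0.001, -1.0]]
force: [0.0, -0.0, -0.4]
opening: 0.434
grasp_force: 30.0
```

Release, rise and swing clear to look from the top.

```bash
python3 -m handwheel '[[0,0,0,0,0,0],[0,0,0,0,0,0],[0,0,0,0,0,0],[0,0,0,0,0,0],[0,0,0,0,0,0],[0,0,0.02,0,0,0],[0,0,0.05,0,0,0],[0,0,0.09,0,0,0]]' 1
python3 -m handwheel '[[0,0,0.04,0,0,0],[0,0,0.08,0,0,0],[0,-0.03,0.1,0,0,0],[0,-0.07,0.1,0,0,0],[0,-0.11,0.1,0,0,0],[0,-0.15,0.1,0,0,0],[0,-0.18,0.1,0,0,0],[0,-0.18,0.1,0,0,0]]'
python3 - <<'E'
from h import *
im,d=cams.capture("top");C=cal("top");cv2.imwrite("pics/top1.png",im)
crops=[cv2.resize(im[y:y+70,x:x+70],(400,300) and (350,350),interpolation=2) for x,y in((225,155),(226,232),(330,238),(402,278))]
cv2.imwrite("pics/c1.png",cv2.resize(np.vstack([np.hstack(crops[:2]),np.hstack(crops[2:])]),(600,600)))
K,D,R,o=C
v,u=np.mgrid[:480,:640];pp=cv2.undistortPoints(np.stack([u,v],-1).reshape(-1,1,2).astype(float),K,D).reshape(-1,2)
X=(o+(np.c_[pp,np.ones(len(pp))]*d.reshape(-1,1))@R.T).reshape(480,640,3)
for n,(x0,y0,x1,y1),z in (("angle",(225,155,290,222),.027),("tape",(236,238,286,296),.035),("sander",(405,280,468,345),.035),("jar",(335,240,395,305),.061)):
    m=np.zeros((480,640),np.uint8);m[y0:y1,x0:x1]=(X[y0:y1,x0:x1,2]>z-.008)*255*(d[y0:y1,x0:x1]>0)
    c=max(cv2.findContours(m,0,1)[0],key=cv2.contourArea);w=ray(c[:,0].astype(float),C,z)[:,:2]*1000
    r=cv2.minAreaRect(w.astype(np.float32));print(n,np.round(r[0],1),np.round(r[1],1),round(r[2],1))
E
```

```text
time_s: 24.47
position: [0.3924, -0.2807, 0.1275]
tcp_rot: [[1.0, 0.012, -0.004], [0.012, -1.0, 0.005], [-0.004, -0.005, -1.0]]
force: [0.7, -2.2, 0.5]
opening: 0.946
grasp_force: 0.0
time_s: 25.13
position: [0.3935, -0.4691, 0.2288]
tcp_rot: [[1.0, 0.008, 0.002], [0.008, -1.0, -0.007], [0.002, 0.007, -1.0]]
force: [-0.1, -0.6, 0.2]
opening: 1.0
grasp_force: 0.0
angle [672.5 124.1] [56.4 80.5] 64.7
tape [497.7 113.2] [52.8 55.2] 0.4
sander [ 392.4 -280. ] [37.9 83.2] 89.6
jar [ 483.7 -116. ] [32.1 34.4] 0.3
```

View pics/c1.png

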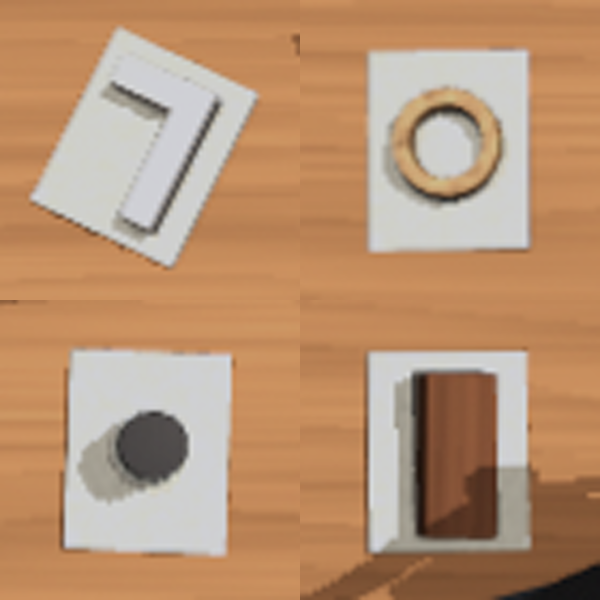

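All four objects cover their silhouettes, centred within about 3 mm and turned correctly, and the gripper is clear. Handing in.

```bash
python3 -c "
from rig import bot
print(bot.hand_in())"
```

```text
the job is handed in; nothing more can be done
None
```

The jar, tape, sanding block and angle block each rest released on their own plates, within about 3 mm of their silhouettes and turned as they are in the last top view; the arm kept clear of the brush pot and model car, and the job is handed in at about 25 s (no verdict returned).

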